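# Put the inspected ferrite cores away in the latched case

## Robot

A 6-joint arm with a two-finger parallel gripper is mounted at the origin on the work surface. World frame = base frame: x ahead of the robot, y to its left, z up, the work surface at z = 0. Lengths are in m, angles in rad, forces in N, time in s.
With the tool pointing down it reaches from about 0.35 to 0.775 m from the base axis. Payload 7.3 kg.
Tool frame: the origin (TCP) lies on the mounting face of the last link; the fingertips stand 178 mm ahead of it and the grasp point (between the pads) lies 159 mm ahead of it (robot.tcp_to_tips is the distance from the TCP to the fingertips, in m); z points along the fingers, y is the direction in which the jaws open and shut (so a half turn about z gives the same grasp; the last joint's range is limited). The gripper opens to 92 mm and grips with 3 to 60 N. Pads are 19 mm wide; open, the fingers measure 130 mm over their backs; the gripper's body (75 mm by 190 mm) begins 47 mm behind the grasp point.
Start: joints at [-1.289, 0.342, 1.524, -0, 1.275, -0.146], TCP at [0.218, -0.478, 0.405] pointing down, gripper open.
Joint ranges: [-2.53, 2.53], [-0.77, 2.02], [0.04, 2.7], [-1, 4.14], [0.28, 2.66], [-3.11, 3.11]. Speed limits (rad/s): [2.57, 2.57, 3.14, 3.14, 3.14, 3.14].

## Interface

Orientations are given as [roll, pitch, yaw] about the fixed x, y, z axes, in that order (R = Rz(yaw) Ry(pitch) Rx(roll)).
In Python, from cell import robot, viewer gives the robot as it stands.
- The arm moves only by the shell command python3 -m creep 'ROWS' [OPENING] [FORCE]. ROWS is JSON, a list that holds one entry, the list of rows, each a list of 6 numbers: the shift along the world's x, y, z in mm, then the turn, a rotation vector about the world's x, y, z in degrees. A call has 1 to 5 rows; each row shifts and turns the pose as measured when the row begins; what a row does not reach is not made up. A row lasts 1/12 s, in which the tool goes at most 41.7 mm and 7.16 degrees, less where a joint would pass 70% of its speed; a pose out of reach is approached as far as the arm can. A call with a gripper value outside its range is refused whole. OPENING is the closure, from -1 (fully open) to 1 (shut), set as the call begins (- or left out, the last holds). The fingers move at their own pace and stop on an object; FORCE is the grip in N (left out, the last holds). Time passes only in rows, so rows that do not move let the fingers close. It gives the time, the measured TCP pose, the force and the opening at its end, in the units of the state.
- robot.observe(): the state, without advancing time (a new reading comes with each control period).
- viewer.read_camera(name): name is "scene" or "side" or "wrist"; returns the picture (384x512x3 uint8, blue, green, red); there is no depth.
- viewer.camera_model(name): a dict with "fx", "fy", "cx", "cy" (pixels), "pose" (4x4, takes a point from camera to world coordinates); the wrist camera has in their place "mount" (4x4, takes a point from camera to tool coordinates, whose origin is the TCP and whose axes are the flange's). Camera axes: x right, y up, looking along -z (the intrinsics and any distortion apply to the point x, -y, -z); pixel columns grow to the right and rows downward; lengths in m; the calibration is good to about 2 mm. A picture is of the moment at which its call begins: read the wrist's pose just before it. camera_model takes no time and is no camera call.
- robot.hand_in(): hands the job in, once; it reports no verdict.
The state is a dict: "time": time; "qpos": joint angles; "qvel": joint speeds; "joint_efforts": joint torques, N m; "tool_pos": TCP position; "tool_rot": TCP orientation; "contact_force": force on the tool from outside, world axes, zero at the start; "torque": the same for the moment, N m; "opening": finger opening in m.
Only numpy, scipy, OpenCV 4.12 (cv2) and the standard library are available. Lean on these libraries where they do the work, as an engineer would, in place of code of your own. Each camera call takes 0.05 s, during which the arm holds its last target. There are 200 camera calls.

## Task

The four inspected ferrite cores lie in the scoop under the microscope; ferrite chips easily and rolls, so do not handle the cores: carry the scoop level to the yellow case, bring its front lip right down to or into the case's mouth, and only then tip all four out into the case. Set the empty scoop back upright on the microscope's base, shut the case's lid, and then press the latch lever down past centre until it snaps home. Do not bump the microscope's head, spill any core, or disturb the other things on the bench.

Things in the scene. Friction and masses are not known exactly. Their poses are not given: they have to be found in the camera images.
- microscope: Stereo microscope, fixed. Origin: on the bench, in the middle of the stand's width, 10 mm before the front (operator side) edge of its white base plate; +x points away from the operator side, z up. Base plate 20 mm thick, x from 10 to 255 mm, y from -100 to 100 mm. Upright post, 16 mm radius, at x = 230 mm.
- microscope_head: Microscope head, fixed, axes as the microscope. Optical axis x = 120 mm. Ring light: radius 38, underside z = 137 mm; body x 75 to 175, y +-55, z 205 to 275 mm, knobs to y +-80 at z = 225; eyepieces (radius 21, y +-31 mm) slope back and up to x = 0, z = 365 mm. They block the scoop's handle from above: tilt the tool 25 to 40 degrees, fingers pointing forward under the head. A bump is over 3 N.
- scoop_grip (a point): Middle of the blue bar handle of the loose aluminium scoop (140 g); x runs to the front lip, z up. Bar 16 mm wide (y), 14 high, x -34 to 36 mm. Level, this point is 30 mm above the scoop's underside. Pan 77 mm wide, rear wall at x = 42 mm, walls 24 mm high, floor 2.5 mm, flat to x = 110, then turned up 20 degrees to the open lip. Cores stay in up to 20 degrees nose down, all roll out at 45 to 50.
- scoop_lip (a point): Middle of the scoop's front lip: 132 mm ahead of scoop_grip along x and 19.5 mm below it (10.5 mm above the pan's underside); same axes.
- core0_center (a point): Centre of one of four dark grey ferrite sleeve cores: cylinder 17.5 mm diameter, 28 mm long along its own y, 25 g, starting on its side in the scoop.
- core1_center (a point): Centre of one of four dark grey ferrite sleeve cores: cylinder 17.5 mm diameter, 28 mm long along its own y, 25 g, starting on its side in the scoop.
- core2_center (a point): Centre of one of four dark grey ferrite sleeve cores: cylinder 17.5 mm diameter, 28 mm long along its own y, 25 g, starting on its side in the scoop.
- core3_center (a point): Centre of one of four dark grey ferrite sleeve cores: cylinder 17.5 mm diameter, 28 mm long along its own y, 25 g, starting on its side in the scoop.
- case: Yellow open-topped storage case, fixed. Origin: centre of its underside on the bench; +x away from the latch side towards the hinge side, z up. Outside 120 (x) x 150 (y) x 75 mm high, walls and floor 5 mm.
- lid (a joint): Clear lid of the case, hinge angle in rad: 0 shut, grows as it opens (to 1.9); starts 1.5 to 1.85, standing up. Stiff hinge: stays where left; 1 to 2 N at the free edge moves it. Lid 120 (from the hinge) x 150 x 8 mm; hinge along the case's y at lid_hinge. The latch lever sticks out beyond the middle of its free edge.
- lid_hinge (a point): Hinge axis of the lid, mid-width: in the case's frame x = 60, z = 75.5 mm. The lid's inner face lies on this axis, its outer face 8 mm away.
- latch (a joint): Angle in rad of the latch lever, which is carried on the lid's free edge: 0 open (lid shut, it points out in the case's -x, 20 degrees above level), grows as it is pressed down; 1.92 is home, hanging straight down with its claw under the case's ledge. Spring over-centre: it resists (0.15 Nm at most) up to 1.22, past that it snaps home by itself and stays. Press straight down from above.
- latch_pivot (a point): Axis of the latch lever, along the case's y; with the lid shut it is at x = -70, y = 0, z = 78.5 mm in the case's frame, 10 mm in front of the front wall. Latch only once the lid is shut.
- latch_tip (a point): Red tip of the latch lever, 48 mm from the pivot; lever 28 mm wide (y), 3.5 mm thick. Lid shut: fingertips whose nearer edge is 12 to 20 mm in front of the pivot, pressed straight down to 45 mm above the bench, carry it past centre.
- bottle: Bystander: blue bottle, 54 mm diameter, 150 mm high. Origin: centre of underside.
- spool: Bystander: solder spool, 58 mm diameter, 50 mm high. Origin: centre of underside.
- jar: Bystander: amber jar with red cap, 40 mm diameter, 35 mm high. Origin: centre of underside.
- screwdriver: Bystander: screwdriver, 170 mm long along x, 26 mm thick.
- brush: Bystander: brush, 160 mm long along x, 20 mm thick.
- tweezers: Bystander: steel tweezers, 140 mm long along x, 8 mm high.
Things that resemble listed ones, but are neither listed nor needed, are in the scene too. What is meant by the part that bears scoop_grip is not orange, and is the larger of those in its own colour.

How it is judged:
By the outcome, as a careful person would: the job done as asked, in the order asked, and still so for the second after the job is handed in, with the robot touching nothing.
It also fails if it takes over 72 s, if anything falls off the work surface, if the arm or the gripper's body presses on something with over 40 N, if the wrist force passes 120 N, or if a joint passes its speed limit or range.

## Working session

There is one attempt and no reset: what is moved stays moved. The work goes in short steps, Python scripts to look and compute and a shell command to move; the robot and the scene stay as the last step left them, time stands still between calls to the robot, and variables do not carry over. Pictures are saved under pics/ and viewed, about 8 in all and at most 12, crops included, and the job is handed in when it is done.

```bash
ls; mkdir -p pics
python3 - <<'E'
from cell import robot, viewer
import cv2,numpy as np
for n in("scene","side"):
    cv2.imwrite(f"pics/{n}0.png",viewer.read_camera(n))
    m=viewer.camera_model(n);print(n,{k:(np.round(v,4).tolist() if k=='pose' else v) for k,v in m.items()})
print({k:np.round(v,4).tolist() for k,v in viewer.camera_model("wrist").items() if not isinstance(v,str)})
print(robot.observe())
E
```

```text
pics
scene {'fx': 351.17069726282625, 'fy': 351.17069726282625, 'cx': 254.79525390245288, 'cy': 190.8382099133807, 'pose': [[0.6856, -0.5108, 0.5186, 1.0543], [0.7279, 0.4777, -0.4918, -0.5244], [0.0035, 0.7148, 0.6994, 0.7983], [0.0, 0.0, 0.0, 1.0]]}
side {'fx': 439.9427231772318, 'fy': 439.9427231772318, 'cx': 256.24464093134776, 'cy': 191.32899381202984, 'pose': [[-0.996, 0.0494, -0.0744, 0.4351], [-0.0892, -0.5021, 0.8602, 1.1456], [0.0051, 0.8634, 0.5045, 0.78], [0.0, 0.0, 0.0, 1.0]]}
{'fx': 286.1639, 'fy': 286.1639, 'cx': 250.2231, 'cy': 190.8835, 'mount': [[0.0004, 0.96, 0.28, 0.0754], [1.0, -0.0004, 0.0002, 0.0003], [0.0003, 0.28, -0.96, 0.0198], [0.0, 0.0, 0.0, 1.0]]}
{'time': 0.1, 'qpos': array([-1.28901008e+00,  3.42625123e-01,  1.52489469e+00, -1.27437254e-05,
        1.27537520e+00, -1.46012456e-01]), 'qvel': array([ 6.43590957e-04, -1.52274570e-03, -1.21616018e-03,  5.94331867e-05,
       -1.91741764e-04,  1.84168870e-03]), 'joint_efforts': array([ 1.84961122e-03, -4.32004702e+01, -2.44695514e+01,  7.18646427e-02,
        5.26066753e-02, -7.28325790e-05]), 'tool_pos': array([ 0.21778684, -0.47757107,  0.40413815]), 'tool_rot': array([-3.14030238e+00, -1.77428323e-04,  4.27802305e-01]), 'contact_force': array([-0.68272876, -0.13552145, -0.08132201]), 'torque': array([-0.03582507, -0.01803711,  0.01417078]), 'opening': 0.09174817800436652}
```

View pics/scene0.png

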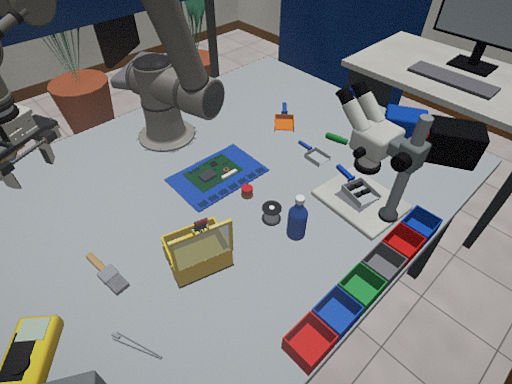

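View pics/side0.png

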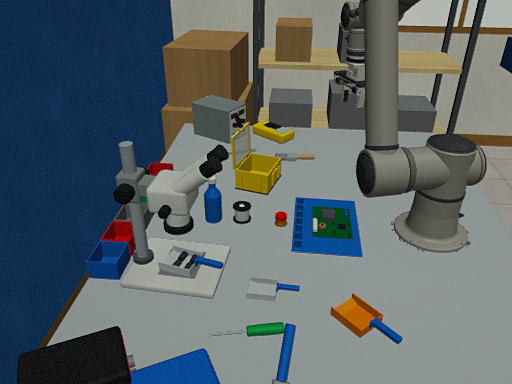

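Scene: the scoop is on the base plate at about (355,185), the decoy small scoop at (315,155), the case at (200,250), spool (272,212), bottle (297,220) and jar (247,190). Next I'll zoom in on the microscope and case.

```bash
cat > h.py <<'E'
import numpy as np,cv2
from cell import robot,viewer
from scipy.spatial.transform import Rotation as R
def tool():
    s=robot.observe();T=np.eye(4);T[:3,:3]=R.from_euler('xyz',s['tool_rot']).as_matrix();T[:3,3]=s['tool_pos'];return T
def ray(n,u,v,T=None):
    m=viewer.camera_model(n);P=m['pose'] if 'pose' in m else (tool() if T is None else T)@m['mount']
    P=np.array(P);d=P[:3,:3]@np.array([(u-m['cx'])/m['fx'],-(v-m['cy'])/m['fy'],-1]);return P[:3,3],d/np.linalg.norm(d)
def onz(n,u,v,z,T=None):
    o,d=ray(n,u,v,T);return o+d*(z-o[2])/d[2]
def tri(a,b):
    A=[];B=[]
    for o,d in(a,b):
        M=np.eye(3)-np.outer(d,d);A.append(M);B.append(M@o)
    return np.linalg.lstsq(np.vstack(A),np.hstack(B),rcond=None)[0]
def proj(n,p,T=None):
    m=viewer.camera_model(n);P=np.array(m['pose'] if 'pose' in m else (tool() if T is None else T)@m['mount'])
    q=np.linalg.inv(P)@np.append(p,1);return np.array([m['cx']+m['fx']*q[0]/-q[2],m['cy']-m['fy']*q[1]/-q[2]])
E
python3 - <<'E'
import cv2,numpy as np
s=cv2.imread('pics/scene0.png');d=cv2.imread('pics/side0.png')
def c(i,x,y):return cv2.resize(i[y:y+75,x:x+100],(400,300),interpolation=cv2.INTER_CUBIC)
cv2.imwrite('pics/z.png',np.vstack([np.hstack([c(s,310,150),c(d,140,230)]),np.hstack([c(s,150,210),c(d,210,120)])]))
E
```

```text
(no output)
```

View pics/z.png

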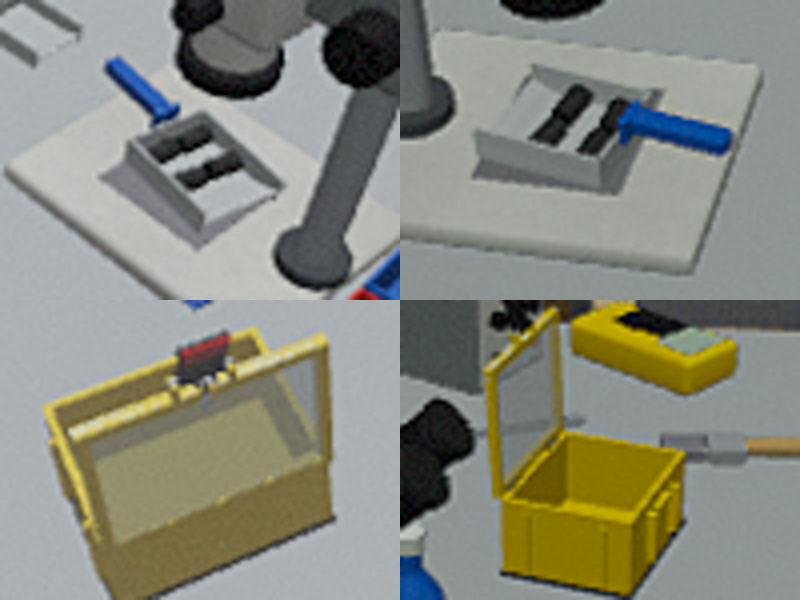

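Run:
```python
from h import *
np.set_printoptions(precision=4,suppress=True)
a=tri(ray('scene',338,166.25),ray('side',221,264.5));b=tri(ray('scene',351,178),ray('side',197.5,260.5));print('handle rear',a,'front',b,np.degrees(np.arctan2(*(b-a)[1::-1])))
print('handle onz',[onz(n,u,v,.05) for n,u,v in(('scene',338,166.25),('side',221,264.5),('scene',351,178),('side',197.5,260.5))])
for n,u,v in(('scene',311.25,193),('side',230,247),('side',213,297.5),('scene',358,155)):print('plate',n,onz(n,u,v,.02))
for n,u,v in(('scene',161.75,237.5),('scene',214.5,217.5),('scene',232.5,250),('scene',176,270),('side',281.25,158),('side',270,173.75),('side',235.75,169.25),('side',251,153)):print('case',n,onz(n,u,v,.075))
# lid corners: top-left, top-right
print('lid top', tri(ray('scene',168,244),ray('side',249,123)),tri(ray('scene',231.5,219.5),ray('side',232.5,137)))
for nm,(u,v),(p,q),z in(('bottle',(297,237),(213,219),0),('spool',(271,220),(242,221),0),('jar',(247,196),(281,225),0)):print(nm,onz('scene',u,v,z),onz('side',p,q,z))
```

```text
handle rear [0.6007 0.2803 0.0502] front [0.6636 0.2668 0.0477] -12.16269919583272
handle onz [array([0.602 , 0.2807, 0.05  ]), array([0.5995, 0.2793, 0.05  ]), array([0.6653, 0.2644, 0.05  ]), array([0.6625, 0.2693, 0.05  ])]
plate scene [0.6057 0.1462 0.02  ]
plate side [0.593  0.1662 0.02  ]
plate side [0.606  0.3676 0.02  ]
plate scene [0.5947 0.4145 0.02  ]
case scene [ 0.4791 -0.3102  0.075 ]
case scene [ 0.5185 -0.1676  0.075 ]
case scene [ 0.6343 -0.2023  0.075 ]
case scene [ 0.5862 -0.339   0.075 ]
case side [ 0.4697 -0.3057  0.075 ]
case side [ 0.503  -0.1794  0.075 ]
case side [ 0.6235 -0.2009  0.075 ]
case side [ 0.5839 -0.337   0.075 ]
lid top [ 0.5929 -0.3443  0.1898] [ 0.6346 -0.2019  0.1937]
bottle [ 0.6827 -0.0044  0.    ] [0.6711 0.0022 0.    ]
spool [ 0.5864 -0.0132  0.    ] [0.5783 0.0046 0.    ]
jar [0.4624 0.0025 0.    ] [0.4551 0.0148 0.    ]
```

```bash
M="python3 -m creep"
$M '[[[11,33,3,0,0,-6.1],[11,33,3,0,0,-6.1],[11,33,3,0,0,-6.1],[11,33,3,0,0,-6.1],[11,33,3,0,0,-6.1]]]' -1 
$M '[[[11,33,0,0,0,-6],[11,33,0,0,0,0],[11,33,0,0,0,0],[11,33,0,0,0,0],[11,33,0,0,0,0]]]'
$M '[[[11,33,0,0,0,0],[11,33,0,0,0,0],[11,33,0,0,0,0],[11,33,0,0,0,0],[11,33,0,0,0,0]]]'
$M '[[[11,33,-5,-1.3,-6.2,0],[11,33,-5,-1.3,-6.2,0],[11,33,-5,-1.3,-6.2,0],[11,33,-5,-1.3,-6.2,0],[11,33,-5,-1.3,-6.2,0]]]'
```

```text
time: 0.52
tool_pos: [0.2715, -0.3117, 0.4154]
tool_rot: [-3.136, 0.003, -0.133]
contact_force: [0.1, -0.1, -0.4]
opening: 0.0918
time: 0.93
tool_pos: [0.3263, -0.1382, 0.415]
tool_rot: [-3.135, 0.003, -0.254]
contact_force: [1.0, -0.2, -0.8]
opening: 0.0916
time: 1.35
tool_pos: [0.3808, 0.036, 0.4149]
tool_rot: [-3.135, 0.003, -0.255]
contact_force: [1.2, -1.2, 0.1]
opening: 0.0918
time: 1.77
tool_pos: [0.4353, 0.205, 0.3904]
tool_rot: [-3.098, -0.549, -0.263]
contact_force: [1.2, -2.0, -0.8]
opening: 0.0918
```

```bash
M="python3 -m creep"
$M '[[[8,25,-10,0,0,1],[8,25,-10,0,0,1],[7,25,-10,0,0,1],[7,24,-10,0,0,0],[0,0,0,0,0,0]]]' -1
python3 - <<'E'
from h import *
T=tool();np.save('pics/T1.npy',T);cv2.imwrite('pics/w1.png',viewer.read_camera('wrist'));print(robot.observe()['tool_pos'],T[:3,:3].round(3))
print(proj('wrist',[.632,.2735,.05],T))
E
```

```text
time: 2.18
tool_pos: [0.4644, 0.315, 0.3458]
tool_rot: [-3.097, -0.553, -0.198]
contact_force: [-1.3, -0.2, -1.0]
opening: 0.0917
[0.46396499 0.31362364 0.34629889] [[ 0.834 -0.174  0.523]
 [-0.168 -0.984 -0.06 ]
 [ 0.525 -0.038 -0.85 ]]
[269.78252311 182.96151712]
```

View pics/w1.png

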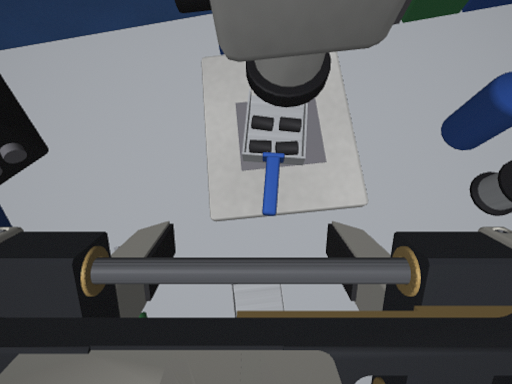

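The wrist view shows the handle from (270,212) to (274,158) and the plate's front edge from (209,220) to (361,208).

Run:
```python
from h import *
np.set_printoptions(precision=4,suppress=True)
T=np.load('pics/T1.npy');im=cv2.imread('pics/w1.png');hsv=cv2.cvtColor(im,cv2.COLOR_BGR2HSV)
m=cv2.inRange(hsv,(100,130,60),(130,255,255));m[:,:240]=0;m[:,300:]=0;m[:150]=0;m[225:]=0
v,u=np.nonzero(m);print(u.min(),u.max(),v.min(),v.max())
for r in range(v.min(),v.max()+1,6):print(r,u[v==r].min(),u[v==r].max())
P=[];
for r in range(168,210,3):
    c=u[v==r];P.append(onz('wrist',c.mean(),r,.055,T))
P=np.array(P);k=np.polyfit(P[:,0],P[:,1],1);print('yaw',np.degrees(np.arctan(k[0])),'rear',onz('wrist',u[v==v.max()].mean(),v.max(),.05,T),P[0],P[-1],'y at .63',np.polyval(k,.63))
for p in((209,216),(361,205),(203,56)):print(onz('wrist',*p,.02,T))
```

```text
263 284 152 215
152 263 270
158 263 283
164 266 278
170 266 278
176 265 277
182 265 277
188 264 276
194 264 276
200 263 276
206 263 275
212 263 275
yaw -15.325044977830746 rear [0.5947 0.2794 0.05  ] [0.6479 0.2679 0.055 ] [0.6031 0.2802 0.055 ] y at .63 0.2728108923292532
[0.6127 0.3532 0.02  ]
[0.5924 0.1664 0.02  ]
[0.8498 0.3297 0.02  ]
```

```bash
M="python3 -m creep"
$M '[[[10,-2,-19,-1,0.3,-2],[10,-3,-19,-1,0.2,-2],[10,-2,-19,0,0,0],[11,-3,-19,0,0,0],[0,0,0,0,0,0]]]' -1
python3 - <<'E'
from h import *
T=tool();np.save('pics/T2.npy',T);cv2.imwrite('pics/w2.png',viewer.read_camera('wrist'));print(robot.observe()['tool_pos'],T[:3,:3].round(3))
im=cv2.imread('pics/w2.png');hsv=cv2.cvtColor(im,cv2.COLOR_BGR2HSV)
a,b=proj('wrist',[.6,.28,.05],T),proj('wrist',[.66,.264,.05],T);print(a,b)
m=cv2.inRange(hsv,(100,130,60),(130,255,255));n,l,s,c=cv2.connectedComponentsWithStats(m);print(s[s[:,4]>150],c[s[:,4]>150])
k=[i for i in range(1,n) if s[i,4]>150 and abs(c[i]-(a+b)/2).max()<40]
for i in k:
  v,u=np.nonzero(l==i);P=[]
  for r in range(v.min()+14,v.max()-4,4):
    P.append(onz('wrist',u[v==r].mean(),r,.056,T))
  P=np.array(P);q=np.polyfit(P[:,0],P[:,1],1);print('yaw',np.degrees(np.arctan(q[0])),'y.639',np.polyval(q,.639),'rear',onz('wrist',u[v==v.max()].mean(),v.max(),.045,T),'front',onz('wrist',u[v==v.min()].mean(),v.min(),.055,T))
E
```

```text
time: 2.65
tool_pos: [0.5051, 0.3007, 0.2697]
tool_rot: [3.141, -0.553, -0.248]
contact_force: [-0.5, -0.7, -0.6]
opening: 0.0918
[0.50476532 0.30109502 0.27138524] [[ 0.825 -0.246  0.509]
 [-0.209 -0.969 -0.13 ]
 [ 0.525  0.001 -0.851]]
[245.88386198 242.29460765] [247.0294037 172.1336041]
[[     0      0    512    384 189981]
 [     0      0    115     23   1328]
 [   168     13     29     27    531]
 [   450     64     62     81   3147]
 [   233    163     28     86   1621]] [[253.49352304 194.47438428]
 [ 38.61295181   7.04894578]
 [182.48775895  25.61581921]
 [485.54464569 111.8576422 ]
 [245.65268353 202.97038865]]
yaw -15.274372685346911 y.639 0.27028292338078774 rear [0.59567911 0.28060845 0.045     ] front [0.66675853 0.2629883  0.055     ]
```

```bash
M="python3 -m creep"
$M '[[[13,-2,-21,0,0,-0.5],[13,-3,-21,0,0,-0.5],[13,-2,-21,0,0,0],[9,-2,-16,0,0,0],[4,-1,-5,0,0,0]]]' -1 
$M '[[[0,0,0,0,0,0]]]'
```

```text
time: 3.12
tool_pos: [0.5579, 0.2898, 0.195]
tool_rot: [-3.132, -0.564, -0.273]
contact_force: [-1.2, -0.3, 0.1]
opening: 0.0923
time: 3.2
tool_pos: [0.5582, 0.2892, 0.1953]
tool_rot: [-3.133, -0.564, -0.273]
contact_force: [-0.6, -0.5, 0.0]
opening: 0.0918
```

```bash
M="python3 -m creep"
$M '[[[0,1,-5,-0.3,0,0],[0,0,-3,0,0,0],[0,0,0,0,0,0]]]' -1
$M '[[[0,0,0,0,0,0],[0,0,0,0,0,0],[0,0,0,0,0,0],[0,0,0,0,0,0],[0,0,0,0,0,0]]]' 1 60
$M '[[[0,0,0,0,0,0],[0,0,0,0,0,0],[0,0,0,0,0,0],[0,0,0,0,0,0],[0,0,0,0,0,0]]]' 1 60
$M '[[[0,0,0,0,0,0],[0,0,0,0,0,0],[0,0,0,0,0,0],[0,0,0,0,0,0],[0,0,0,0,0,0]]]' 1 60
```

```text
time: 3.45
tool_pos: [0.5578, 0.2906, 0.191]
tool_rot: [-3.136, -0.57, -0.272]
contact_force: [0.1, 0.8, 0.2]
opening: 0.0919
time: 3.87
tool_pos: [0.5571, 0.2918, 0.1942]
tool_rot: [-3.133, -0.573, -0.271]
contact_force: [0.2, 0.3, -0.4]
opening: 0.0635
time: 4.28
tool_pos: [0.5571, 0.2918, 0.1943]
tool_rot: [-3.133, -0.573, -0.271]
contact_force: [-0.1, -0.5, 0.4]
opening: 0.0299
time: 4.7
tool_pos: [0.5571, 0.2917, 0.1942]
tool_rot: [-3.133, -0.573, -0.271]
contact_force: [-0.3, 0.4, 0.8]
opening: 0.0156
```

```bash
M="python3 -m creep"
$M '[[[0,0,0,0,0,0],[0,0,0,0,0,0],[0,0,0,0,0,0]]]' 0.3
$M '[[[0,0,-5,0,0,0],[0,0,-4,0,0,0],[0,0,0,0,0,0],[0,0,0,0,0,0]]]'
```

```text
time: 4.95
tool_pos: [0.5571, 0.2918, 0.1941]
tool_rot: [-3.133, -0.573, -0.271]
contact_force: [-0.1, 0.2, 0.2]
opening: 0.0301
time: 5.28
tool_pos: [0.5571, 0.2917, 0.184]
tool_rot: [-3.133, -0.573, -0.271]
contact_force: [-0.4, 0.4, -1.2]
opening: 0.0323
```

```bash
M="python3 -m creep"
$M '[[[0,0,0,0,0,0],[0,0,0,0,0,0],[0,0,0,0,0,0],[0,0,0,0,0,0]]]' 1 60
$M '[[[0,0,4,0,0,0],[0,0,4,0,0,0],[0,0,4,0,0,0],[0,0,0,0,0,0]]]'
python3 - <<'E'
from h import *
T=tool();np.save('pics/T3.npy',T);cv2.imwrite('pics/w3.png',np.hstack([viewer.read_camera('wrist')[:,100:412],cv2.resize(viewer.read_camera('side')[200:320,120:270],(480,384),interpolation=cv2.INTER_CUBIC)]))
E
```

```text
time: 5.62
tool_pos: [0.557, 0.2917, 0.1835]
tool_rot: [-3.134, -0.572, -0.271]
contact_force: [-0.3, 0.2, -1.5]
opening: 0.0157
time: 5.95
tool_pos: [0.5563, 0.2914, 0.1954]
tool_rot: [-3.136, -0.569, -0.271]
contact_force: [-0.2, 0.2, -2.1]
opening: 0.0155
```

View pics/w3.png

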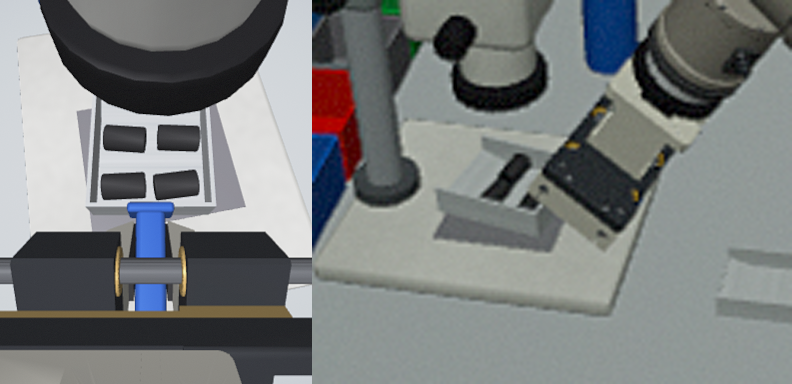

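The scoop is lifted and level, with all four cores in it. Now I'll back straight out from under the head, gently.

```bash
M="python3 -m creep"
$M '[[[-4,0,0,0,0,0],[-8,1,0,0,0,0],[-12,1,0,0,0,0],[-16,1,0,0,0,0],[-18,2,0,0,0,0]]]'
$M '[[[-20,2,0,0,0,0],[-20,2,0,0,0,0],[-20,2,0,0,0,0],[-18,2,0,0,0,0],[-18,1,0,0,0,0]]]'
$M '[[[-15,1,2,0,0,0],[-12,1,4,0,0,0],[-8,0,6,0,0,0],[-5,-3,8,0,0,0],[-2,-6,10,0,0,0]]]'
$M '[[[0,-8,12,0,0,0],[0,-12,12,0,0,0],[0,-16,12,0,0,0],[0,-20,12,0,0,0],[0,-20,10,0,0,0]]]'
```

```text
time: 6.47
tool_pos: [0.4988, 0.2954, 0.1965]
tool_rot: [-3.139, -0.563, -0.268]
contact_force: [-0.5, -0.1, -2.5]
opening: 0.0157
time: 6.88
tool_pos: [0.4164, 0.3034, 0.22]
tool_rot: [3.127, -0.511, -0.243]
contact_force: [-0.3, -0.7, -3.4]
opening: 0.0158
time: 7.3
tool_pos: [0.3716, 0.2963, 0.2565]
tool_rot: [3.123, -0.5, -0.236]
contact_force: [1.2, 0.1, -2.1]
opening: 0.0155
time: 7.72
tool_pos: [0.37, 0.2191, 0.3199]
tool_rot: [3.126, -0.503, -0.232]
contact_force: [0.2, -0.1, -2.5]
opening: 0.0158
```

```bash
M="python3 -m creep"
$M '[[[2,-22,0,0,-1,0],[2,-25,0,0,-1,0],[2,-25,0,0,-1,0],[1,-25,0,0,-1,0],[1,-25,-1,0,0,0]]]'
$M '[[[0,-25,-1,0,0,-1],[0,-25,-1,0,0,-1],[0,-25,-1,0,0,-1],[0,-25,-1,0,0,-1],[0,-25,-1,0,0,-1]]]'
$M '[[[0,-22,0,0,0,-1],[-1,-20,0,0,0,0],[-1,-16,0,0,0,0],[-1,-12,0,0,0,0],[-1,-8,0,0,0,0]]]'
$M '[[[-1,-4,0,0,0,0],[0,0,0,0,0,0]]]'
python3 - <<'E'
from h import *
print(tool().round(3))
cv2.imwrite('pics/s4.png',np.hstack([cv2.resize(viewer.read_camera('scene')[120:320,100:300],(400,400),interpolation=cv2.INTER_CUBIC),cv2.resize(viewer.read_camera('side')[60:260,200:400],(400,400),interpolation=cv2.INTER_CUBIC)]))
np.save('pics/T4.npy',tool());cv2.imwrite('pics/w4.png',viewer.read_camera('wrist'))
E
```

```text
time: 8.13
tool_pos: [0.377, 0.092, 0.3255]
tool_rot: [-3.134, -0.585, -0.243]
contact_force: [-0.6, 0.8, -2.6]
opening: 0.0155
time: 8.55
tool_pos: [0.3754, -0.039, 0.3295]
tool_rot: [-3.14, -0.582, -0.331]
contact_force: [0.4, 1.0, -3.0]
opening: 0.0155
time: 8.97
tool_pos: [0.3691, -0.124, 0.3328]
tool_rot: [3.141, -0.586, -0.352]
contact_force: [-0.3, 0.7, -2.7]
opening: 0.0154
time: 9.13
tool_pos: [0.3673, -0.1299, 0.3339]
tool_rot: [3.14, -0.587, -0.353]
contact_force: [0.8, -0.2, -2.1]
opening: 0.0152
[[ 0.781 -0.347  0.519  0.367]
 [-0.288 -0.938 -0.193 -0.13 ]
 [ 0.554  0.001 -0.832  0.334]
 [ 0.     0.     0.     1.   ]]
```

View pics/w4.png

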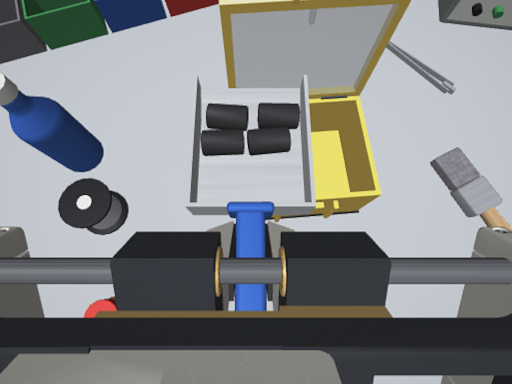

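View pics/s4.png

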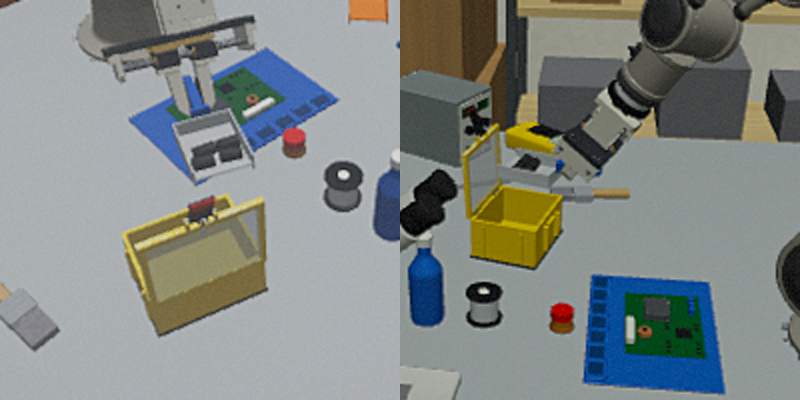

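```bash
cat >> h.py <<'E'
TH=.572
SinT=np.array([[np.cos(TH),0,np.sin(TH)],[0,-1,0],[np.sin(TH),0,-np.cos(TH)]]) # cols scoop axes in tool
G_T=np.array([0,0,.159])-.008*SinT[:,0]
L_T=G_T+.132*SinT[:,0]-.0195*SinT[:,2]
def lip(T): return T[:3,:3]@L_T+T[:3,3]
def scoopR(T): return T[:3,:3]@SinT
def tcp_for(lipw,yaw,nose):
    S=R.from_euler('ZY',[yaw,nose],degrees=True).as_matrix();Rt=S@SinT.T;return lipw-Rt@L_T,Rt
E
sed -i 's/SinT=np.array.*/SinT=np.array([[np.cos(TH),0,np.sin(TH)],[0,-1,0],[np.sin(TH),0,-np.cos(TH)]])/' h.py
python3 - <<'E'
from h import *
np.set_printoptions(precision=4,suppress=True)
T=np.load('pics/T4.npy');print(SinT[:,0],scoopR(T)); print('lip',lip(T),'proj',proj('wrist',lip(T),T))
g=T[:3,:3]@G_T+T[:3,3];print('rear wall top px',proj('wrist',g+scoopR(T)@[.042,0,-.006],T))
for p in((379,191),(360,96),(357,211)):print('rim',onz('wrist',*p,.075,T))
lc=np.array([.534,-.250,0])
for nose,z in((0,.105),(10,.09),(17,.084),(24,.08),(31,.08),(38,.078),(45,.078),(52,.078)):
    p,Rt=tcp_for(lc+[0,0,z],-20,nose);print(nose,p)
E
```

```text
[0.8408 0.     0.5413] [[ 0.9381  0.3461 -0.0138]
 [-0.3461  0.9382  0.0062]
 [ 0.0151 -0.0011  0.9999]]
lip [ 0.5666 -0.2028  0.1837] proj [249.9334  81.6775]
rear wall top px [249.8123 195.6583]
rim [ 0.4737 -0.3117  0.075 ]
rim [ 0.5844 -0.3455  0.075 ]
rim [ 0.4624 -0.2806  0.075 ]
0 [ 0.3366 -0.1782  0.2582]
10 [ 0.3646 -0.1883  0.2773]
17 [ 0.3873 -0.1966  0.2919]
24 [ 0.4122 -0.2057  0.3054]
31 [ 0.4389 -0.2154  0.3195]
38 [ 0.4671 -0.2256  0.328 ]
45 [ 0.4962 -0.2362  0.3349]
52 [ 0.5259 -0.2471  0.3379]
```

```bash
M="python3 -m creep"
$M '[[[-3,-5,0,0,0,0],[-6,-9,0,0,0,0],[-8,-12,-3,0,0,0],[-8,-12,-6,0,0,0],[-5,-8,-10,0,0,0]]]'
$M '[[[-3,-4,-12,0,0,0],[0,0,-14,0,0,0],[0,0,-10,0,0,0],[0,0,-6,0,0,0],[0,0,0,0,0,0]]]'
cat > st.py <<'E'
from h import *
np.set_printoptions(precision=4,suppress=True)
T=tool();S=scoopR(T);print('lip',lip(T),'nose',np.degrees(np.arcsin(-S[2,0])).round(1),'roll',np.degrees(np.arcsin(S[2,1])).round(1),'yaw',np.degrees(np.arctan2(S[1,0],S[0,0])).round(1))
E
python3 st.py
```

```text
time: 9.7
tool_pos: [0.3376, -0.1724, 0.3163]
tool_rot: [3.137, -0.591, -0.339]
contact_force: [0.7, 0.6, -2.0]
opening: 0.0156
time: 10.12
tool_pos: [0.3313, -0.1803, 0.2765]
tool_rot: [-3.14, -0.589, -0.335]
contact_force: [0.2, -0.5, -2.4]
opening: 0.0151
lip [ 0.5322 -0.2498  0.1269] nose -1.0 roll 0.1 yaw -19.1
```

```bash
M="python3 -m creep"
$M '[[[1,0,-10,0,0,0],[1,0,-12,0,0,0],[0,0,-10,0,0,0],[0,0,0,0,0,0]]]'
python3 st.py
$M '[[[11,-3,8,1.2,3.3,0],[11,-3,8,1.2,3.3,0],[11,-3,9,1.2,3.3,0],[11,-3,9,1.2,3.3,0],[0,0,0,0,0,0]]]'
python3 st.py
```

```text
time: 10.45
tool_pos: [0.3293, -0.1865, 0.2485]
tool_rot: [-3.129, -0.593, -0.328]
contact_force: [-0.3, 0.1, -2.3]
opening: 0.0154
lip [ 0.5321 -0.2524  0.0998] nose -1.2 roll 0.6 yaw -18.4
time: 10.87
tool_pos: [0.3524, -0.1895, 0.2668]
tool_rot: [-3.107, -0.488, -0.326]
contact_force: [1.3, 0.4, -2.2]
opening: 0.0157
lip [ 0.5412 -0.2444  0.0967] nose 4.8 roll 1.8 yaw -17.6
```

```bash
M="python3 -m creep"
cat > pl.py <<'E'
import sys
from h import *
np.set_printoptions(precision=1,suppress=True)
x,y,z,yaw,nose=map(float,sys.argv[1:6]);T=tool();p,Rt=tcp_for(np.array([x,y,z]),yaw,nose)
print('need mm',(p-T[:3,3])*1000,'rotvec deg',R.from_matrix(Rt@T[:3,:3].T).as_rotvec(degrees=True))
E
$M '[[[0,0,0,0,0,0]]]'
python3 st.py;python3 pl.py .536 -.25 .084 -18 15;python3 pl.py .536 -.25 .08 -18 50
```

```text
time: 10.95
tool_pos: [0.3528, -0.1892, 0.2675]
tool_rot: [-3.109, -0.49, -0.323]
contact_force: [-1.2, -0.5, -3.0]
opening: 0.0156
lip [ 0.5419 -0.2441  0.0978] nose 4.7 roll 1.7 yaw -17.5
need mm [ 28.  -10.4  18.8] rotvec deg [ 1.6 10.3 -0.2]
need mm [166.4 -55.4  71.9] rotvec deg [12.4 43.6  0.3]
```

```bash
M="python3 -m creep"
$M '[[[9,-4,5,0.5,3.5,0],[9,-3,6,0.5,3.5,0],[9,-3,7,0.5,3.5,0],[0,0,0,0,0,0]]]'
python3 st.py;python3 pl.py .538 -.25 .082 -18 18;python3 pl.py .538 -.25 .08 -18 35;python3 pl.py .538 -.25 .08 -18 52
```

```text
time: 11.28
tool_pos: [0.3762, -0.196, 0.2843]
tool_rot: [-3.136, -0.327, -0.311]
contact_force: [1.5, 0.2, -0.4]
opening: 0.0155
lip [ 0.5353 -0.2457  0.0848] nose 14.0 roll 0.3 yaw -17.6
need mm [16.8 -6.9  8.3] rotvec deg [ 0.9  3.9 -0.3]
need mm [ 81.7 -28.   41.7] rotvec deg [ 6.1 20.1 -0.2]
need mm [153.6 -51.3  55.5] rotvec deg [11.4 36.2 -0.2]
```

```bash
M="python3 -m creep"
$M '[[[20,-7,11,1.5,5,0],[20,-7,11,1.5,5,0],[20,-7,10,1.5,5,0],[20,-7,10,1.5,5,0]]]'
python3 st.py;python3 pl.py .538 -.25 .08 -18 35;python3 pl.py .538 -.25 .08 -18 52
```

```text
time: 11.62
tool_pos: [0.4518, -0.2176, 0.323]
tool_rot: [-3.123, 0.053, -0.303]
contact_force: [1.1, -0.3, -1.5]
opening: 0.0154
lip [ 0.53   -0.2374  0.0759] nose 35.8 roll 1.1 yaw -16.7
need mm [ 6.2 -6.4  2.9] rotvec deg [-1.3 -0.5 -0.6]
need mm [ 78.  -29.8  16.8] rotvec deg [ 3.9 15.7 -0.4]
```

```bash
M="python3 -m creep"
$M '[[[20,-8,5,1,4,0],[20,-8,4,1,4,0],[20,-7,4,1,4,0],[18,-7,4,1,4,0],[0,0,0,0,0,0]]]'
$M '[[[0,0,0,0,0,0],[0,0,0,0,0,0],[0,0,0,0,0,0]]]'
python3 st.py;python3 - <<'E'
from h import *
a=viewer.read_camera('side')[60:260,160:420];b=viewer.read_camera('wrist')
cv2.imwrite('pics/s5.png',np.hstack([cv2.resize(a,(400,308),interpolation=cv2.INTER_CUBIC),cv2.resize(b,(400,308))]))
E
```

```text
time: 12.03
tool_pos: [0.5361, -0.2449, 0.3393]
tool_rot: [-3.097, 0.338, -0.274]
contact_force: [-1.4, 0.3, -2.5]
opening: 0.0157
time: 12.28
tool_pos: [0.535, -0.2432, 0.3366]
tool_rot: [-3.082, 0.331, -0.262]
contact_force: [-0.6, 1.1, -1.3]
opening: 0.0155
lip [ 0.5484 -0.2317  0.0772] nose 51.7 roll 3.3 yaw -12.0
```

View pics/s5.png

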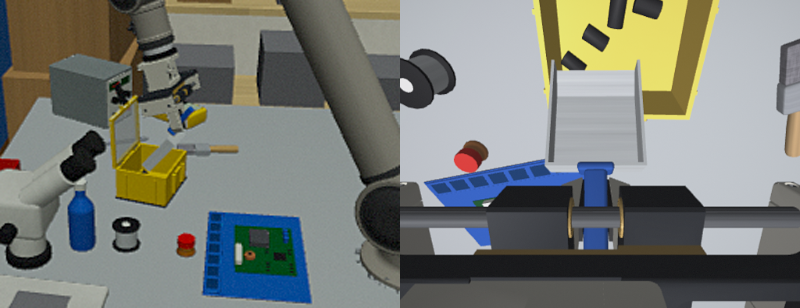

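All four cores are in the case (right panel) and the scoop is empty. Now I'll raise it and level it.

```bash
M="python3 -m creep"
$M '[[[-3,1,12,0,0,0],[-10,3,18,-1,-3,0],[-14,5,18,-1.5,-5,0],[-18,6,10,-1.5,-5,0],[-20,7,5,-1.5,-5,0]]]'
$M '[[[-20,7,0,-1.5,-5.5,-1],[-20,7,0,-1.5,-5.5,-1],[-20,7,0,-1.5,-5.5,-1],[-20,7,0,-1.5,-5.5,-1]]]'
python3 st.py;python3 pl.py .56 -.2 .19 -18 0
```

```text
time: 12.8
tool_pos: [0.4674, -0.2203, 0.4029]
tool_rot: [-3.092, -0.008, -0.263]
contact_force: [-0.3, -0.3, -0.0]
opening: 0.0152
time: 13.13
tool_pos: [0.381, -0.1888, 0.4095]
tool_rot: [-3.085, -0.436, -0.337]
contact_force: [0.9, 0.5, -1.5]
opening: 0.0153
lip [ 0.5622 -0.2377  0.2296] nose 7.7 roll 3.0 yaw -17.5
need mm [-20.8  53.7 -66.4] rotvec deg [-5.2 -6.5 -0.3]
```

```bash
M="python3 -m creep"
$M '[[[-2,12,-8,-1.3,-1.8,0],[-2,18,-10,-1.3,-1.8,0],[-1,25,-12,-1.3,-1.8,0],[0,28,-12,-1.3,-1.5,0],[0,28,-12,0,0,0.5]]]'
$M '[[[0,30,-8,0,0,0.5],[0,30,-8,0,0,0.5],[0,30,-8,0,0,0.5],[0,30,-8,0,0,0.5],[0,30,-8,0,0,0.5]]]'
$M '[[[0,30,0,0,0,0.5],[0,30,0,0,0,0],[0,30,0,0,0,0],[0,30,0,0,0,0],[0,30,0,0,0,0]]]'
python3 st.py
```

```text
time: 13.55
tool_pos: [0.3667, -0.0746, 0.3618]
tool_rot: [3.137, -0.61, -0.308]
contact_force: [-0.1, -0.6, -2.0]
opening: 0.0152
time: 13.97
tool_pos: [0.3625, 0.0416, 0.3329]
tool_rot: [3.136, -0.608, -0.277]
contact_force: [1.4, -0.7, -1.8]
opening: 0.0154
time: 14.38
tool_pos: [0.3574, 0.1931, 0.3368]
tool_rot: [3.137, -0.617, -0.276]
contact_force: [0.1, -0.1, -1.2]
opening: 0.0155
lip [0.5657 0.1331 0.1932] nose -2.6 roll -0.2 yaw -15.9
```

```bash
M="python3 -m creep"
$M '[[[0,26,-10,0,1,0],[0,26,-12,0,1,0],[0,22,-14,0,0.6,0],[0,20,-16,0,0,0],[0,14,-16,0,0,0]]]'
$M '[[[2,8,-16,0,0,0],[4,2,-16,0,0,0],[6,0,-12,0,0,0],[8,0,-8,0,0,0],[0,0,0,0,0,0]]]'
python3 st.py;python3 - <<'E'
from h import *
T=tool();print((np.array([.547,.294,.196])-T[:3,3])*1000)
E
```

```text
time: 14.8
tool_pos: [0.3632, 0.3055, 0.2879]
tool_rot: [3.129, -0.56, -0.257]
contact_force: [0.1, -0.9, -0.9]
opening: 0.0155
time: 15.22
tool_pos: [0.3949, 0.3151, 0.2517]
tool_rot: [3.129, -0.536, -0.245]
contact_force: [-0.9, -0.8, -1.5]
opening: 0.0152
lip [0.5925 0.2625 0.0911] nose 2.0 roll -0.6 yaw -14.4
[152.0994768  -21.05473733 -55.66898387]
```

```bash
M="python3 -m creep"
$M '[[[14,-2,-8,0,-0.5,0],[16,-2,-8,0,-0.5,0],[16,-2,-8,0,-0.5,0],[16,-2,-8,0,-0.5,0],[16,-2,-8,0,0,-0.5]]]'
$M '[[[16,-2,-4,0,0,-0.5],[16,-2,-3,0,0,0],[14,-2,-3,0,0,0],[10,-1,-2,0,0,0],[0,0,0,0,0,0]]]'
python3 st.py;python3 - <<'E'
from h import *
T=tool();print((np.array([.547,.294,.185])-T[:3,3])*1000)
E
```

```text
time: 15.63
tool_pos: [0.4789, 0.3023, 0.2173]
tool_rot: [3.141, -0.57, -0.26]
contact_force: [0.3, 0.7, -1.3]
opening: 0.0155
time: 16.05
tool_pos: [0.5428, 0.2904, 0.2041]
tool_rot: [3.14, -0.572, -0.277]
contact_force: [-1.0, 0.9, -1.1]
opening: 0.0155
lip [0.7448 0.2328 0.051 ] nose -0.0 roll -0.1 yaw -15.9
[  4.24199017   3.5887132  -19.14032392]
```

```bash
M="python3 -m creep"
$M '[[[1,1,-6,0,0,0],[1,0,-5,0,0,0],[0,0,-3,0,0,0],[0,0,0,0,0,0]]]'
$M '[[[0,0,-2,0,0,0],[0,0,0,0,0,0]]]'
$M '[[[0,0,-2,0,0,0],[0,0,0,0,0,0]]]'
python3 st.py
```

```text
time: 16.38
tool_pos: [0.544, 0.2908, 0.1891]
tool_rot: [3.14, -0.572, -0.278]
contact_force: [-0.2, 0.1, -0.8]
opening: 0.0154
time: 16.55
tool_pos: [0.543, 0.2913, 0.1866]
tool_rot: [3.139, -0.571, -0.276]
contact_force: [-0.6, -0.2, -2.1]
opening: 0.0153
time: 16.72
tool_pos: [0.5424, 0.2917, 0.1846]
tool_rot: [3.139, -0.571, -0.275]
contact_force: [-1.0, 0.1, -1.6]
opening: 0.0152
lip [0.7443 0.2341 0.0313] nose 0.0 roll -0.1 yaw -15.8
```

```bash
M="python3 -m creep"
$M '[[[0,0,-2,0,0,0],[0,0,0,0,0,0]]]'
$M '[[[0,0,0,0,0,0],[0,0,0,0,0,0],[0,0,0,0,0,0],[0,0,0,0,0,0],[0,0,0,0,0,0]]]' 0.2
```

```text
time: 16.88
tool_pos: [0.5426, 0.2921, 0.1838]
tool_rot: [3.141, -0.573, -0.275]
contact_force: [0.1, 0.5, -0.4]
opening: 0.0155
time: 17.3
tool_pos: [0.5431, 0.2924, 0.1847]
tool_rot: [-3.141, -0.575, -0.276]
contact_force: [-0.3, 0.3, 0.4]
opening: 0.0362
```

```bash
M="python3 -m creep"
$M '[[[-6,2,10,0,0,0],[-11,3,18,0,0,0],[-13,4,21,0,0,0],[-13,4,21,0,0,0],[-15,4,24,0,0,0]]]'
$M '[[[-15,4,24,0,0,0],[-15,4,20,0,0,0],[0,0,0,0,0,0]]]'
python3 - <<'E'
from h import *
cv2.imwrite('pics/w6.png',np.hstack([cv2.resize(viewer.read_camera('wrist'),(400,300)),cv2.resize(viewer.read_camera('side')[200:320,120:280],(400,300))]))
E
```

```text
time: 17.72
tool_pos: [0.4822, 0.308, 0.2777]
tool_rot: [3.134, -0.566, -0.275]
contact_force: [0.7, -0.1, 0.7]
opening: 0.0369
time: 17.97
tool_pos: [0.4479, 0.3174, 0.3301]
tool_rot: [-3.141, -0.57, -0.276]
contact_force: [1.3, 0.2, 0.1]
opening: 0.0368
```

View pics/w6.png

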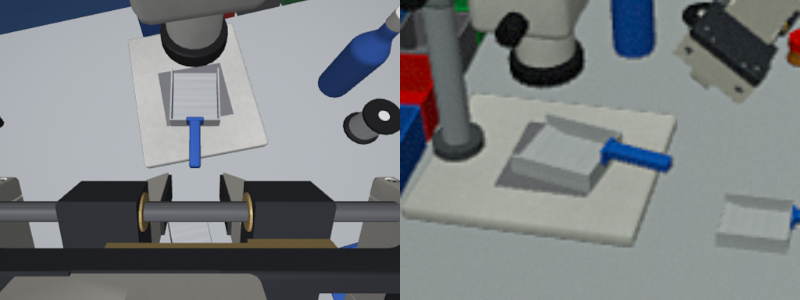

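Scoop is set back upright on the base. Next is the lid: swing around behind it with the gripper closed.

```bash
M="python3 -m creep"
$M '[[[-4,-25,20,1.8,6.2,0],[-4,-33,24,1.8,6.2,0],[-4,-35,25,1.8,6.2,0],[-4,-35,25,1.8,6.2,0],[0,-35,20,1.8,6.2,0]]]' 1 20
$M '[[[15,-32,5,0,0,7],[20,-32,0,0,0,7],[20,-32,0,0,0,7],[20,-32,0,0,0,7],[20,-32,0,0,0,7]]]'
$M '[[[20,-30,0,0,0,7],[20,-30,0,0,0,7],[20,-30,0,0,0,7],[20,-30,0,0,0,7],[20,-30,0,0,0,7]]]'
$M '[[[0,0,0,0,0,7],[0,0,0,0,0,7],[0,0,0,0,0,7],[0,0,0,0,0,0]]]'
python3 - <<'E'
from h import *
np.set_printoptions(precision=3,suppress=True)
T=tool();print(T);Rt=R.from_euler('xyz',[np.pi,0,np.radians(73)]).as_matrix()
print('rot',R.from_matrix(Rt@T[:3,:3].T).as_rotvec(degrees=True),'mm',(np.array([.6656,-.2265,.45])-T[:3,3])*1000,robot.observe()['qpos'])
E
```

```text
time: 18.48
tool_pos: [0.4324, 0.1612, 0.4271]
tool_rot: [3.138, -0.004, -0.261]
contact_force: [1.5, -2.0, -1.7]
opening: 0.0076
time: 18.9
tool_pos: [0.524, 0.0012, 0.4314]
tool_rot: [3.141, 0.004, 0.32]
contact_force: [1.8, 1.0, -0.1]
opening: 0.0007
time: 19.32
tool_pos: [0.6285, -0.1628, 0.4219]
tool_rot: [-3.132, 0.012, 0.945]
contact_force: [1.5, -0.2, -0.7]
opening: 0.0004
time: 19.65
tool_pos: [0.6321, -0.1766, 0.4086]
tool_rot: [-3.118, 0.015, 1.319]
contact_force: [-0.4, 1.3, 1.2]
opening: 0.0005
[[ 0.249  0.968 -0.026  0.632]
 [ 0.968 -0.25  -0.008 -0.177]
 [-0.015 -0.023 -1.     0.409]
 [ 0.     0.     0.     1.   ]]
rot [ 0.444 -1.513 -2.541] mm [ 33.511 -49.928  41.391] [-0.385  0.596  1.099 -0.018  1.468 -0.131]
```

```bash
M="python3 -m creep"
$M '[[[15,-8,12,0.4,-1.5,-2.5],[16,-12,12,0,0,0],[10,-20,8,0,0,0],[0,-12,0,0,0,0],[0,0,0,0,0,0]]]'
cat > cf.py <<'E'
from h import *
import sys
np.set_printoptions(precision=1,suppress=True)
C=np.array([.55,-.256,0]);a=np.radians(-17);X=np.array([[np.cos(a),-np.sin(a),0],[np.sin(a),np.cos(a),0],[0,0,1]])
T=tool();tip=T[:3,3]+.178*T[:3,2];print('tip in case mm',X.T@(tip-C)*1000,'toolz',T[:3,2].round(3),'F',robot.observe()['contact_force'])
Rt=R.from_euler('xyz',[np.pi,0,np.radians(73)]).as_matrix();print('rot',R.from_matrix(Rt@T[:3,:3].T).as_rotvec(degrees=True))
for s in sys.argv[1:]:
    g=C+X@(np.array(eval(s))/1000);print(s,'-> world shift',(g-tip)*1000)
E
python3 cf.py 110,62,180
```

```text
time: 20.07
tool_pos: [0.6743, -0.2326, 0.4319]
tool_rot: [-3.127, -0.0, 1.252]
contact_force: [0.4, 0.9, 0.3]
opening: 0.0003
tip in case mm [109.4  58.8 253.9] toolz [-0.  0. -1.] F [0.4 0.9 0.3]
rot [-0.3 -0.8  1.3]
110,62,180 -> world shift [  1.5   2.9 -73.9]
```

```bash
M="python3 -m creep"
$M '[[[0,1,-22,0,-0.5,1],[1,1,-26,0,0,0],[0,1,-24,0,0,0],[0,0,-12,0,0,0],[0,0,0,0,0,0]]]'
$M '[[[-8,2,0,0,0,0],[-8,3,0,0,0,0],[-8,2,0,0,0,0],[-8,3,0,0,0,0],[-8,2,0,0,0,0]]]'
python3 cf.py 61.6,62,171 37.4,62,163 16,62,150
```

```text
time: 20.48
tool_pos: [0.6718, -0.229, 0.3401]
tool_rot: [-3.13, -0.005, 1.257]
contact_force: [0.2, 0.3, -0.5]
opening: 0.0005
time: 20.9
tool_pos: [0.6294, -0.2148, 0.3381]
tool_rot: [-3.127, -0.005, 1.25]
contact_force: [1.1, 0.6, -1.7]
opening: 0.0005
tip in case mm [ 61.3  63.6 160.1] toolz [-0.  0. -1.] F [ 1.1  0.6 -1.7]
rot [-0.5 -0.7  1.4]
61.6,62,171 -> world shift [-0.2 -1.6 10.9]
37.4,62,163 -> world shift [-23.3   5.5   2.9]
16,62,150 -> world shift [-43.8  11.7 -10.1]
```

```bash
M="python3 -m creep"
$M '[[[-9,3,-1,0,-0.5,1],[-9,3,-2,0,0,0],[-9,3,-4,0,0,0],[-9,3,-5,0,0,0],[-7,2,-5,0,0,0]]]'
python3 cf.py 16,62,140 7,62,126 -4,62,106 -9,62,83
```

```text
time: 21.32
tool_pos: [0.5835, -0.1989, 0.3255]
tool_rot: [3.137, -0.006, 1.261]
contact_force: [-0.5, 0.3, 0.4]
opening: 0.0008
tip in case mm [ 16.1  65.5 147.5] toolz [ 0.  0. -1.] F [-0.5  0.3  0.4]
rot [-0.3  0.3  0.8]
16,62,140 -> world shift [-1.1 -3.4 -7.5]
7,62,126 -> world shift [ -9.7  -0.7 -21.5]
-4,62,106 -> world shift [-20.3   2.5 -41.5]
-9,62,83 -> world shift [-25.    4.  -64.5]
```

```bash
M="python3 -m creep"
$M '[[[-3,-1,-7,0,0,0],[-5,0,-9,0,0,0],[-5,0,-10,0,0,0],[-4,1,-10,0,0,0],[-3,1,-10,0,0,0]]]'
$M '[[[-2,1,-8,0,0,0],[-1,0,-7,0,0,0],[0,0,-5,0,0,0]]]'
python3 cf.py -9,62,83
```

```text
time: 21.73
tool_pos: [0.5615, -0.1966, 0.2825]
tool_rot: [3.129, -0.006, 1.256]
contact_force: [-0.6, 0.3, 1.2]
opening: 0.0008
time: 21.98
tool_pos: [0.5574, -0.1951, 0.2611]
tool_rot: [3.13, -0.006, 1.254]
contact_force: [-5.0, 2.1, 35.7]
opening: 0.0005
tip in case mm [-8.7 61.4 83.1] toolz [ 0.  0. -1.] F [-5.   2.1 35.7]
rot [-0.1  0.7  1.2]
-9,62,83 -> world shift [-0.1  0.6 -0.1]
```

```bash
M="python3 -m creep"
$M '[[[0,0,12,0,0,0],[0,0,25,0,0,0],[0,0,15,0,0,0],[0,0,0,0,0,0]]]'
$M '[[[-25,-8,3,0,0,1],[-28,-9,3,0,0,0],[-28,-9,0,0,0,0],[-20,-8,0,0,0,0],[0,0,0,0,0,0]]]'
python3 cf.py -104,0,130 -104,0,45
python3 - <<'E'
from h import *
a=viewer.read_camera('side')[80:240,170:370];b=viewer.read_camera('wrist')
cv2.imwrite('pics/s7.png',np.hstack([cv2.resize(a,(400,320),interpolation=cv2.INTER_CUBIC),cv2.resize(viewer.read_camera('scene')[150:310,100:300],(400,320),interpolation=cv2.INTER_CUBIC)]))
E
```

```text
time: 22.32
tool_pos: [0.5576, -0.1951, 0.3126]
tool_rot: [3.133, -0.007, 1.252]
contact_force: [-0.5, -0.3, 0.9]
opening: 0.0003
time: 22.73
tool_pos: [0.4542, -0.2287, 0.3156]
tool_rot: [3.131, -0.007, 1.274]
contact_force: [0.4, -0.7, -0.4]
opening: 0.0005
tip in case mm [-97.7  -0.7 137.6] toolz [ 0.  0. -1.] F [ 0.4 -0.7 -0.4]
rot [-0.2  0.7  0. ]
-104,0,130 -> world shift [-5.8  2.5 -7.6]
-104,0,45 -> world shift [ -5.8   2.5 -92.6]
```

View pics/s7.png

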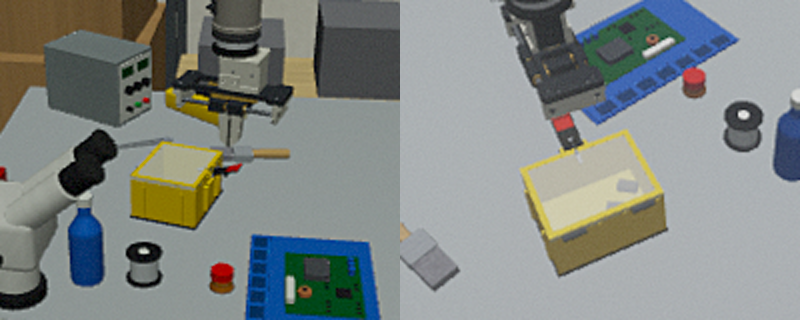

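The lid is shut and the lever sticks out in front of the case, under the fingers. Now I'll press the latch.

```bash
M="python3 -m creep"
$M '[[[-4,2,-10,0,0,0],[-2,1,-15,0,0,0],[0,0,-12,0,0,0],[0,0,-10,0,0,0],[0,0,0,0,0,0]]]'
python3 cf.py -104,0,45
$M '[[[0,0,-10,0,0,0],[0,0,-10,0,0,0],[0,0,-9,0,0,0],[0,0,-8,0,0,0],[0,0,-5,0,0,0]]]'
python3 cf.py -104,0,45
```

```text
time: 23.3
tool_pos: [0.4567, -0.224, 0.2671]
tool_rot: [3.122, -0.006, 1.279]
contact_force: [-1.3, -0.9, 3.7]
opening: 0.0005
tip in case mm [-95.1   4.4  89.1] toolz [ 0. -0. -1.] F [-1.3 -0.9  3.7]
rot [ 0.   1.2 -0.3]
-104,0,45 -> world shift [ -9.8  -1.6 -44.1]
time: 23.72
tool_pos: [0.459, -0.2221, 0.2292]
tool_rot: [3.125, -0.004, 1.285]
contact_force: [-2.3, 0.5, 2.2]
opening: 0.0004
tip in case mm [-93.9   6.6  51.2] toolz [ 0. -0. -1.] F [-2.3  0.5  2.2]
rot [ 0.   1.  -0.6]
-104,0,45 -> world shift [-11.6  -3.3  -6.2]
```

```bash
M="python3 -m creep"
$M '[[[-8,2,2,0,0,0],[-4,1,10,0,0,0],[0,0,25,0,0,0],[0,0,30,0,0,0],[0,0,30,0,0,0]]]'
$M '[[[0,20,30,0,0,0],[0,30,20,0,0,0],[0,30,10,0,0,0],[0,30,0,0,0,0],[0,0,0,0,0,0]]]'
python3 - <<'E'
from h import *
a=viewer.read_camera('side')[130:210,210:310];b=viewer.read_camera('scene')
cv2.imwrite('pics/s8.png',np.hstack([cv2.resize(a,(400,320),interpolation=cv2.INTER_CUBIC),cv2.resize(b,(400,320),interpolation=cv2.INTER_CUBIC)]))
E
```

```text
time: 24.13
tool_pos: [0.446, -0.2164, 0.3258]
tool_rot: [3.136, -0.009, 1.287]
contact_force: [1.4, -0.3, -0.1]
opening: 0.0004
time: 24.55
tool_pos: [0.4458, -0.1033, 0.4028]
tool_rot: [3.111, -0.006, 1.283]
contact_force: [0.0, -0.1, 0.7]
opening: 0.0002
```

View pics/s8.png

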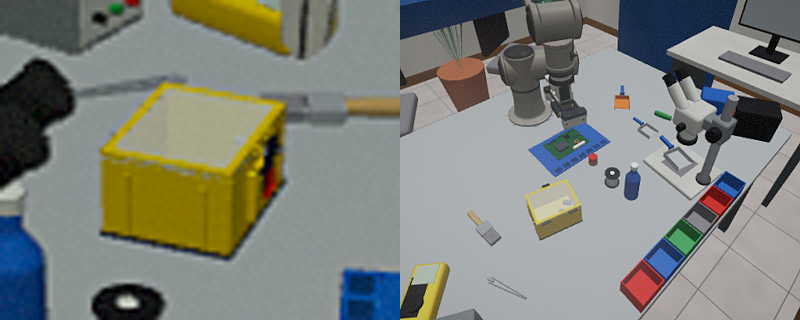

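Run:
```python
from h import *
C=np.array([.55,-.256,0]);a=np.radians(-17)
def w(x,z):return C+np.array([np.cos(a)*x/1e3,np.sin(a)*x/1e3,z/1e3])
im=viewer.read_camera('side');h=cv2.cvtColor(im,cv2.COLOR_BGR2HSV);m=cv2.inRange(h,(0,150,60),(8,255,255))|cv2.inRange(h,(172,150,60),(180,255,255));m[:,:255]=0;m[:,:][:120]=0;m[200:]=0;m[:,300:]=0
v,u=np.nonzero(m);print('red',len(u),u.mean(),v.mean(),v.max())
for ang in(1.22,1.6,1.92):
    b=ang-np.radians(20)
    print(ang,[proj('side',w(-70-d*np.cos(b),78.5-d*np.sin(b))).round(1) for d in(30,48)])
```

```text
red 11 276.90909090909093 176.1818181818182 179
1.22 [array([281.7, 172.4]), array([284.6, 176.5])]
1.6 [array([279. , 173.3]), array([280.3, 177.9])]
1.92 [array([276.4, 173.2]), array([276.3, 177.7])]
```

The red tip is at (277,176–179), which matches 1.92 (home), so I'm handing in.

```bash
python3 -c "
from cell import robot
print(robot.hand_in(), robot.observe()['time'])"
```

```text
the job is handed in; nothing more can be done
the job is handed in; nothing more can be done
```

The job is done and handed in at about 25 s of the 72 s allowed; the hand-in gives no verdict.

- **Cores:** I carried the scoop level from under the microscope head, brought its lip to about the case's rim, and only then tipped it to about 52°. Straight afterwards the wrist picture showed all four cores inside the case and the scoop empty.
- **Scoop:** I set it back upright on the microscope's base, about 15 mm nearer the operator than before. The picture afterwards shows it standing level and empty.
- **Lid and latch:** I pushed the lid shut, with a contact force of about 36 N on the lid at the fingertips as it closed, then pressed the latch lever down. In the last side picture the lever's red tip is where it should be at home (1.92 rad). That reading rests on only 11 red pixels.
- **Differences from plan:** The arm drifted during the latch press, so the fingers pressed closer to the pivot (about 5 mm in front, not 12 to 20 mm) and stopped at 51 mm rather than 45 mm. The lever still went home. The lip also wandered about 1–2 cm while tipping, but stayed over the mouth at about 76–80 mm height.
- **Surroundings:** No bump showed in the force readings near the head, which were within about 3.5 N including the scoop's weight. The other things on the bench look unmoved.

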